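# Dispense one chassis foot and push it to the pick-up mark

### The arm

A 6-joint arm with a two-finger parallel gripper is mounted at the origin on the work surface. World frame = base frame: x ahead of the robot, y to its left, z up, the work surface at z = 0. Lengths are in m, angles in rad, forces in N, time in s.
With the tool pointing down it reaches from about 0.375 to 0.9 m from the base axis. Payload 3.1 kg.
Tool frame: the origin (TCP) lies midway between the tips of the shut fingers; the grasp point (between the pads) lies 19 mm behind it (manip.hold_point_z is the distance from the TCP to the grasp point, in m); z points along the fingers, y is the direction in which the jaws open and shut (so a half turn about z gives the same grasp; the last joint's range is limited). The gripper opens to 85 mm and grips with 20 to 120 N. Pads are 22 mm wide; open, the fingers measure 114 mm over their backs; the gripper's body (76 mm by 85 mm) begins 54 mm behind the grasp point. The pads swing forward as they close: fully open they stand 13 mm farther back than shut.
Start: joints at [-1.282, 0.527, 1.433, -0, 1.181, -0.178], TCP at [0.282, -0.558, 0.231] pointing down, gripper open.
Joint ranges: [-3.08, 3.08], [-0.75, 2.2], [0.22, 2.44], [-1.43, 4.57], [0, 2.65], [-2.85, 2.85]. Speed limits (rad/s): [2.79, 2.79, 3.14, 3.14, 3.14, 3.14].

### API

Orientations are given as a unit quaternion [x, y, z, w].
In Python, from station import manip gives the robot as it stands.
- The arm moves only by the tool drive_tool, never from a script. Its argument "motion" is one flat list of numbers, 7 for each row, row after row: the shift along the tool's x, y, z in mm, then the turn, a rotation vector about the tool's x, y, z in degrees, then the finger opening in mm, from 0 to 85.4. A call has 1 to 8 rows; each row is the pose to reach, as a shift and turn from the pose measured when the call began, along the tool's axes at that moment; what a row does not reach only later rows make up. A row lasts 1/8 s, in which the tool goes at most 62.5 mm and 10.7 degrees, less where a joint would pass 70% of its speed; a pose out of reach is approached as far as the arm can. A call with a gripper value outside its range is refused whole. The fingers move at their own pace and stop on an object; "force" is the grip in N (left out, the last holds). Time passes only in rows, so rows that repeat a pose let the fingers close. It gives the time, the measured TCP pose, the force and the opening at its end, in the units of the state.
- manip.sense(): the state, without advancing time (a new reading comes with each control period).
- manip.snapshot(name): name is "side" or "top"; returns a dict with "color" (400x640x3 uint8, red, green, blue), "fx", "fy", "cx", "cy" (pixels), "view" (4x4, takes a point from world to camera coordinates). Camera axes: x right, y up, looking along -z (the intrinsics and any distortion apply to the point x, -y, -z); pixel columns grow to the right and rows downward; lengths in m; the calibration is good to about 2 mm. A picture is of the moment at which its call begins. There is no depth.
- manip.sign_off(): hands the job in, once; it reports no verdict.
The state is a dict: "t": time; "q": joint angles; "qd": joint speeds; "tau": joint torques, N m; "tcp_pos": TCP position; "tool_rot": TCP orientation; "force": force on the tool from outside, world axes, zero at the start; "ft_torque": the same for the moment, N m; "finger_gap": opening from 0.0 (shut) to 1.0 (fully open).
Only numpy, scipy, OpenCV 4.12 (cv2) and the standard library are available. Lean on these libraries where they do the work, as an engineer would, in place of code of your own. Each camera call takes 0.05 s, during which the arm holds its last target.

### The job

Press the red plunger of the foot dispenser all the way down once and let it spring back up, so that a single black chassis foot comes out of the slot. Then push that foot flat along the mat with the fingers until it lies wholly inside the yellow circle, and leave it there. Pick nothing up, keep the other feet in the dispenser and leave everything else on the bench where it is.

Things in the scene. Friction and masses are not known exactly. Their poses are not given: they have to be found in the camera images.
- dispenser: Fixed foot dispenser, grey housing 53 mm wide, reaching 91.5 mm behind and 26.5 mm before its origin; clear square tower (53 mm wide, 62 mm high) round the origin, rear housing 46 mm high, raised plunger 80 mm. Origin: centre of the tower's chamber at mat level (mat top: 2 mm above the bench). +x points out of the exit slot (43 x 17 mm, at mat level), z up.
- plunger_top (a point): Centre of the flat top of the round red plunger cap, 31 mm across; 80 mm above the mat when up, 60 mm behind the dispenser's origin. It moves straight down.
- plunger (a joint): Press depth in m: 0 up, 0.022 fully down (hard stop). Spring about 2.5 N at the top, 6 N when down, damping 25 N per m/s, plus some friction; springs back by itself. It drives a brass pusher 2.7 times as far along the dispenser's +x, which slides the lowest foot out; the next foot drops when the pusher is back.
- foot_1: The lowest foot of the stack, the one that comes out: black round disc, 40 mm across, 14 mm high, about 20 g, steel dot on top. Origin at the centre of its underside, z up. At the start it lies in the chamber; a full press leaves it on the mat, centre about 56 mm in front of the dispenser's origin, where it stays when the pusher returns.
- foot_2: Foot number 2 from below in the stack, same shape as foot_1; to stay in the dispenser. Origin at the centre of its underside.
- foot_3: Foot number 3 from below in the stack, same shape as foot_1; to stay in the dispenser. Origin at the centre of its underside.
- foot_4: Foot number 4 from below in the stack, same shape as foot_1; to stay in the dispenser. Origin at the centre of its underside.
- circle_yellow: Flat yellow circle on the mat, 80 mm across, no thickness to speak of: where the foot has to lie. Origin at its centre at mat level (2 mm above the bench).
- circle_white: Flat white circle of the same size on the mat, not used. Origin at its centre. Yellow and white may stand on either side.
- capacitor: Bystander: loose black capacitor can, standing, 35 mm across, 50 mm high. Origin under its centre.
- screwdriver: Bystander: loose screwdriver lying on the mat, beyond the work, roughly across the robot's view. Origin near its middle.
- toroid: Bystander: loose copper-coloured ring-core transformer, 90 mm across, 38 mm high, on the left. Origin under its centre.
- jar: Bystander: loose amber jar with white cap, 60 mm across, 70 mm high, on the right. Origin under its centre.
Things that resemble listed ones, but are neither listed nor needed, are in the scene too. What is shaped like the foot_4 but orange or white is not meant. Of the things that look like the dispenser, the larger one is meant.

How it is judged:
By the outcome, as a careful person would: the job done as asked, in the order asked, and still so for the second after the job is handed in, with the robot touching nothing.
It also fails if it takes over 64 s, if anything falls off the work surface, if the arm or the gripper's body presses on something with over 40 N, if the wrist force passes 120 N, or if a joint passes its speed limit or range.

## Working session

There is one attempt and no reset: what is moved stays moved. The work goes in short steps, Python scripts to look and compute and a tool call to move; the robot and the scene stay as the last step left them, time stands still between calls to the robot, and variables do not carry over. Pictures are saved under pics/ and viewed, and the job is handed in when it is done.

Besides the shell and the picture viewer there is one more tool, called after "Call:" by a JSON object that holds its "op" and its "data", one argument or row to a line. drive_tool: Moves the arm, as the interface text tells. Its arguments: {"type":"object","properties":{"motion":{"type":"array","items":{"type":"number"}},"force":{"type":"number"}},"required":["motion"]}

```bash
mkdir -p pics; ls
python3 - <<'E'
from station import manip
import cv2
s=manip.sense();print({k:s[k] for k in('t','tcp_pos','tool_rot','finger_gap')})
for n in('side','top'):
    p=manip.snapshot(n);cv2.imwrite(f'pics/{n}0.png',p['color'][:,:,::-1]);print(n,[x for x in p if x!='color'],p['fx'],p['fy'],p['cx'],p['cy'],p['view'])
E
```

```text
pics
{'t': 0.0, 'tcp_pos': array([ 0.28165018, -0.55713106,  0.23029349]), 'tool_rot': array([ 9.72768990e-01,  2.31774138e-01, -6.63759875e-05, -1.11181243e-03]), 'finger_gap': 0.9993974137714504}
side ['fx', 'fy', 'cx', 'cy', 'view'] 378.7954030031291 378.7954030031291 319.19333215800384 201.88607387548265 [[-0.91644156 -0.39942797  0.02433443  0.54857817]
 [ 0.2262931  -0.46713     0.85474031 -0.21637927]
 [-0.33003985  0.78882626  0.51848514 -0.72906221]
 [ 0.          0.          0.          1.        ]]
top ['fx', 'fy', 'cx', 'cy', 'view'] 409.65424554133205 409.65424554133205 325.3098815344548 198.07005756323792 [[-0.00354932 -0.9999732   0.00640258 -0.00329264]
 [ 0.97321136 -0.00198232  0.2299037  -0.59908126]
 [-0.22988485  0.00704707  0.97319232 -0.95663149]
 [ 0.          0.          0.          1.        ]]
```

View pics/side0.png

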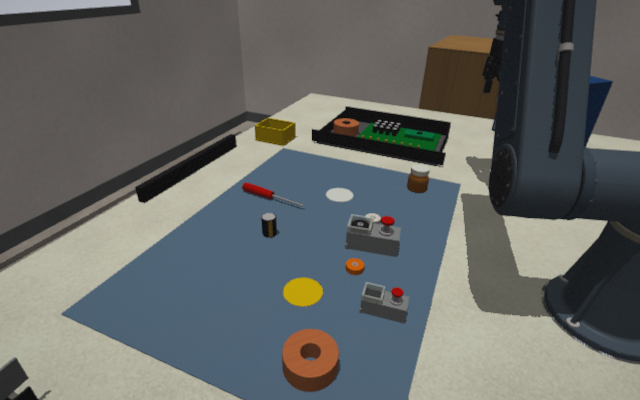

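View pics/top0.png

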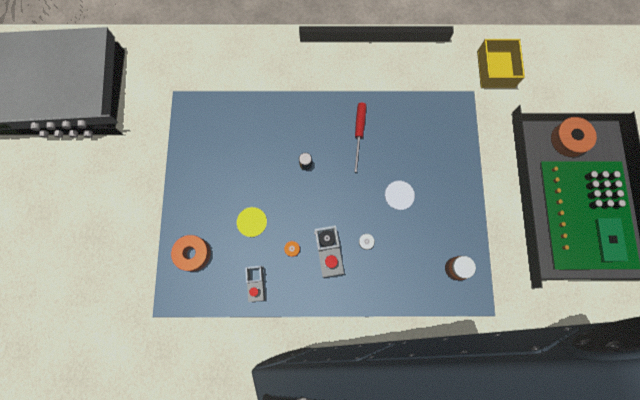

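```bash
cat > h.py <<'E'
from station import manip
import cv2,numpy as np
def ray(p,u,v):
    V=np.array(p['view']);R=V[:3,:3];t=V[:3,3]
    d=np.array([(u-p['cx'])/p['fx'],-(v-p['cy'])/p['fy'],-1.0])
    return -R.T@t,R.T@d
def atz(p,u,v,z):
    c,d=ray(p,u,v);return c+d*(z-c[2])/d[2]
def proj(p,X):
    V=np.array(p['view']);c=V[:3,:3]@np.asarray(X)+V[:3,3]
    return np.array([p['cx']+p['fx']*c[0]/-c[2],p['cy']+p['fy']*-c[1]/-c[2]])
def crop(p,name,u0,v0,u1,v1,s):
    c=cv2.resize(p['color'][v0:v1,u0:u1,::-1],None,fx=s,fy=s,interpolation=cv2.INTER_CUBIC);cv2.imwrite(f'pics/{name}.png',c)
E
python3 - <<'E'
from h import *
p=manip.snapshot('top');crop(p,'t1',225,180,395,310,4.5)
def blob(p,lo,hi,win):
    u0,v0,u1,v1=win
    h=cv2.cvtColor(p['color'][v0:v1,u0:u1],cv2.COLOR_RGB2HSV)
    m=cv2.inRange(h,lo,hi);n,l,s,c=cv2.connectedComponentsWithStats(m)
    i=1+np.argmax(s[1:,4]);return c[i]+[u0,v0],s[i]
Y=((22,120,100),(35,255,255));R=((0,180,80),(4,255,255))
q=manip.snapshot('side');crop(q,'s1',330,190,430,330,4)
for n,P,w1,w2 in(('top',p,(225,200,280,245),(315,250,350,275)),('side',q,(270,270,340,315),(375,210,400,232))):
    c,s=blob(P,*Y,w1);print(n,'yellow',c,s,atz(P,*c,.002))
    c,s=blob(P,*R,w2);print(n,'red',c,s,atz(P,*c,.082),atz(P,*c,.078))
E
```

```text
top yellow [251.28571429 221.64431487] [ 12   7  30  30 686] [0.55161567 0.18995039 0.002     ]
top red [330.75       257.08333333] [12  6  8  4 12] [ 0.45101031 -0.01739146  0.082     ] [ 0.45136665 -0.01747113  0.078     ]
side yellow [302.5421286  291.49002217] [ 13   8  40  28 902] [0.55144688 0.19180024 0.002     ]
side red [387.19736842 220.10526316] [ 6  7 13  7 76] [ 0.44131277 -0.01266704  0.082     ] [ 0.44242676 -0.01870469  0.078     ]
```

View pics/t1.png

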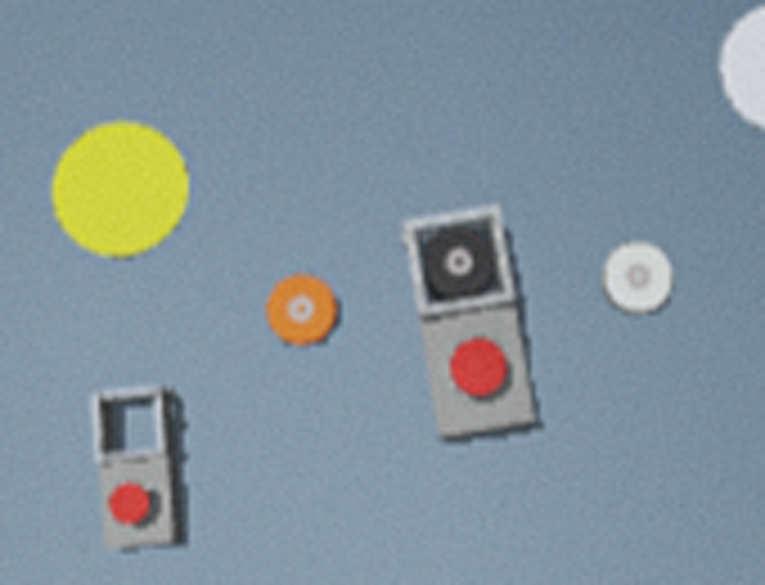

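View pics/s1.png

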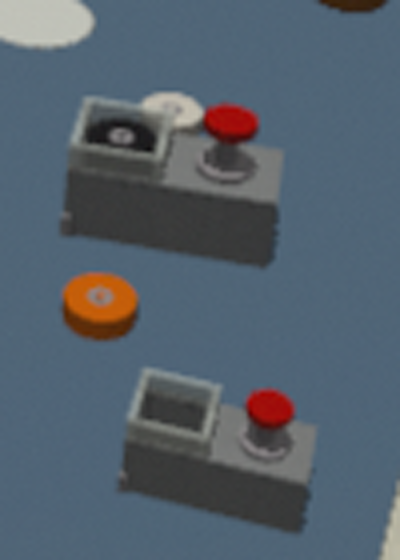

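Run:
```python
from h import *
p=manip.snapshot('top');q=manip.snapshot('side')
f=lambda a,b,z:atz(p,225+a/4.5-.0,180+b/4.5,z)
g=lambda a,b,z:atz(q,330+a/4,190+b/4,z)
print('plunger top',f(479,367,.082),'side',g(231,121,.082))
for c in((404,220),(498,206),(517,302),(421,317)):print('tower',f(*c,.064))
for c in((441,438),(538,424)):print('rear',f(*c,.048))
for c in((84,98),(176,112),(166,168),(70,156)):print('side tower',g(*c,.064))
print('orange',f(302,308,.016),g(101,292,.016)); print('white',f(638,276,.016))
print('dot',f(460,262,.058))
```

```text
plunger top [ 0.44039362 -0.01897981  0.082     ] side [ 0.44004632 -0.01263747  0.082     ]
tower [0.52209493 0.02133991 0.064     ]
tower [ 0.52975614 -0.03045896  0.064     ]
tower [ 0.47683938 -0.04031621  0.064     ]
tower [0.46883945 0.01197492 0.064     ]
rear [0.40482954 0.00123323 0.048     ]
rear [ 0.41215562 -0.0516662   0.048     ]
side tower [ 0.52991621 -0.02586692  0.064     ]
side tower [ 0.476514  -0.0350543  0.064    ]
side tower [0.46557744 0.02117366 0.064     ]
side tower [0.51727695 0.033253   0.064     ]
orange [0.47920192 0.08025728 0.016     ] [0.47938693 0.08006689 0.016     ]
white [ 0.49696083 -0.11186169  0.016     ]
dot [ 0.49961671 -0.00943355  0.058     ]
```

```bash
cat >> h.py <<'E'
from scipy.spatial.transform import Rotation as Ro
def goal(x,y,z,yaw=99.2):
    s=manip.sense();R=Ro.from_quat(s['tool_rot']);a=np.radians(yaw)
    X=np.array([np.cos(a),np.sin(a),0]);Z=np.array([0,0,-1.]);T=Ro.from_matrix(np.c_[X,np.cross(Z,X),Z])
    print('t',round(s['t'],2),'tcp',np.round(s['tcp_pos'],4),'F',np.round(s['force'],1),'gap',round(s['finger_gap'],3))
    print('shift',np.round(R.inv().apply(np.array([x,y,z])-s['tcp_pos'])*1e3,1),'turn',np.round(np.degrees((R.inv()*T).as_rotvec()),1))
E
python3 -c "
from h import *
goal(.44,-.016,.2)"
```

```text
t 0.3 tcp [ 0.2818 -0.5576  0.2309] F [-0.5 -0.2  0.4] gap 1.003
shift [ 385.4 -412.    31.3] turn [ -0.   -0.  -72.4]
```

Call:
{"op": "drive_tool", "data": {
  "motion": [48,-51,0,0,0,-9,0,96,-103,0,0,0,-18,0,144,-154,0,0,0,-27,0,192,-206,0,0,0,-36,0,240,-257,0,0,0,-45,0,288,-309,0,0,0,-54,0,336,-360,0,0,0,-63,0,385,-412,20,0,0,-72,0],
  "force": 20
}}

```text
t: 1.3
tcp_pos: [0.4225, -0.077, 0.2223]
tool_rot: [0.649, 0.761, 0.001, 0.001]
force: [1.2, 0.2, 0.3]
finger_gap: 0.0
```

```bash
python3 -c "
from h import *
goal(.44,-.016,.11)"
```

```text
t 1.3 tcp [ 0.4225 -0.077   0.2223] F [1.2 0.2 0.3] gap 0.0
shift [ 57.6  26.6 112.3] turn [ 0.2  0.1 -0.1]
```

Call:
{"op": "drive_tool", "data": {
  "motion": [58,27,40,0,0,0,0,58,27,80,0,0,0,0,58,27,112,0,0,0,0,58,27,112,0,0,0,0]
}}

```text
t: 1.8
tcp_pos: [0.4389, -0.0148, 0.1087]
tool_rot: [0.649, 0.761, -0.0, -0.001]
force: [-0.3, 0.8, 0.2]
finger_gap: 0.001
```

```bash
python3 -c "
from h import *
goal(.44,-.016,.082)
q=manip.snapshot('side');crop(q,'s2',320,140,440,260,5)
q=manip.snapshot('top');crop(q,'t2',280,190,400,310,5)"
```

```text
t 1.8 tcp [ 0.4389 -0.0148  0.1087] F [-0.3  0.8  0.2] gap 0.001
shift [-1.4  1.  26.7] turn [-0.1 -0.1 -0.1]
```

View pics/s2.png

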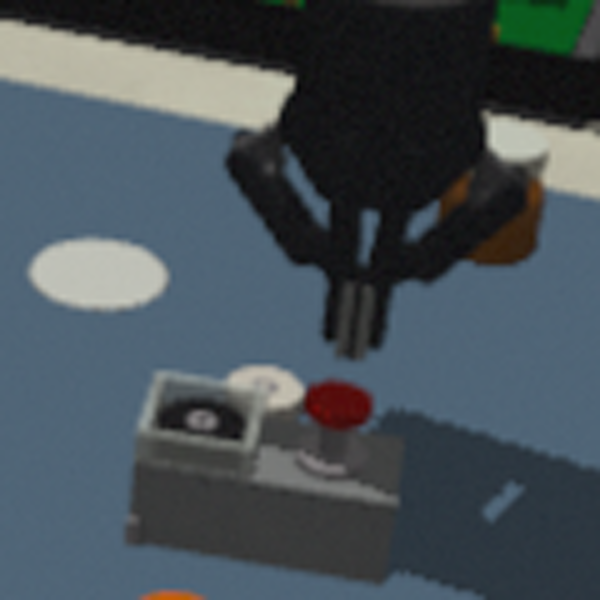

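View pics/t2.png

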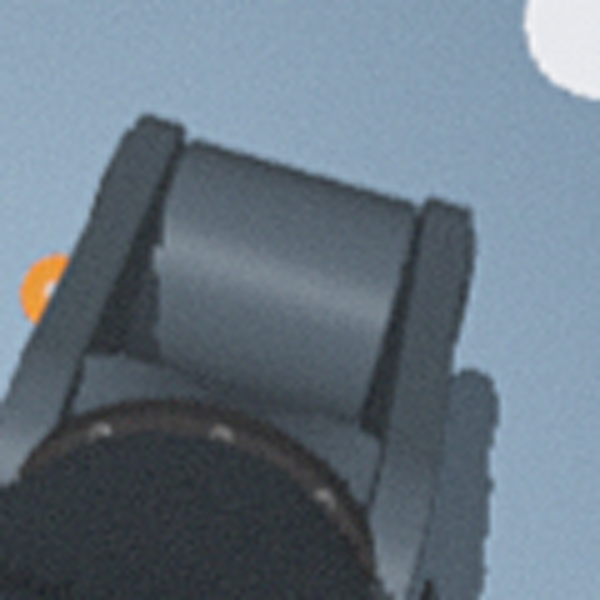

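```bash
python3 -c "
from h import *
q=manip.snapshot('side')
print(proj(q,[.4389,-.0148,.1087]),'seen 390.2,211')
for y in(-.010,-.016,-.022):print(y,proj(q,[.440,y,.082]),'cap seen',320+338/5,140+402/5)
goal(.44,-.016,.082)"
```

```text
[389.95602097 209.75926564] seen 390.2,211
-0.01 [387.46500948 220.85638081] cap seen 387.6 220.4
-0.016 [388.15744457 219.49270715] cap seen 387.6 220.4
-0.022 [388.84216043 218.14423564] cap seen 387.6 220.4
t 1.95 tcp [ 0.4413 -0.016   0.1113] F [-0.9 -0.3  0.6] gap -0.005
shift [ 0.3 -1.4 29.3] turn [ 0.3  0.1 -0.2]
```

Call:
{"op": "drive_tool", "data": {
  "motion": [0,-1,20,0,0,0,0,0,-1,28,0,0,0,0,0,-1,34,0,0,0,0,0,-1,40,0,0,0,0,0,-1,46,0,0,0,0,0,-1,50,0,0,0,0,0,-1,51,0,0,0,0,0,-1,51,0,0,0,0]
}}

```text
t: 2.95
tcp_pos: [0.4411, -0.0167, 0.0612]
tool_rot: [0.649, 0.761, 0.001, 0.003]
force: [-1.3, -1.5, 6.0]
finger_gap: 0.0
```

```bash
python3 -c "
from h import *
goal(.44,-.016,.06)
q=manip.snapshot('side');crop(q,'s3',320,140,440,260,5)"
```

```text
t 2.95 tcp [ 0.4411 -0.0167  0.0612] F [-1.3 -1.5  6. ] gap 0.0
shift [ 0.9 -1.   1.2] turn [ 0.4  0.2 -0.1]
```

View pics/s3.png

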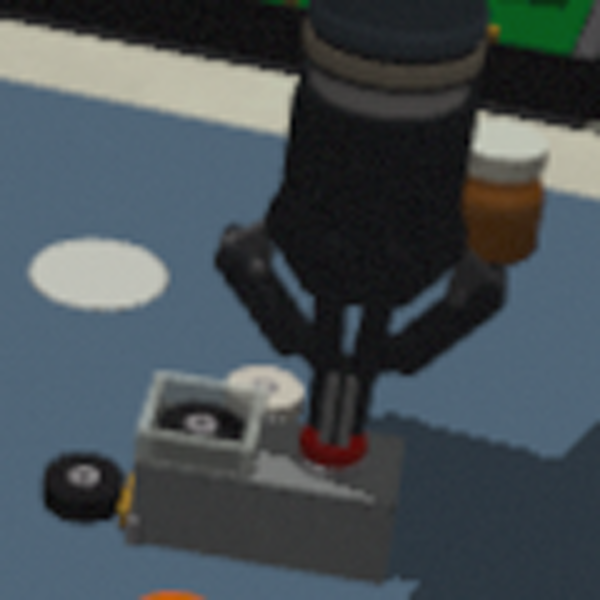

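Call:
{"op": "drive_tool", "data": {
  "motion": [0,0,1.5,0,0,0,0,0,0,2.5,0,0,0,0,0,0,3,0,0,0,0]
}}

```text
t: 3.38
tcp_pos: [0.4411, -0.0168, 0.0599]
tool_rot: [0.649, 0.761, 0.002, 0.004]
force: [-2.6, 0.8, 19.6]
finger_gap: 0.002
```

Call:
{"op": "drive_tool", "data": {
  "motion": [0,0,-10,0,0,0,0,0,0,-20,0,0,0,0,0,0,-40,0,0,0,0,0,0,-70,0,0,0,0,0,0,-70,0,0,0,0,0,0,-70,0,0,0,0]
}}

```text
t: 4.12
tcp_pos: [0.4404, -0.0166, 0.1298]
tool_rot: [0.649, 0.761, 0.002, 0.004]
force: [-0.7, 1.7, 1.0]
finger_gap: 0.003
```

```bash
python3 -c "
from h import *
goal(.56,-.10,.13)
q=manip.snapshot('side');crop(q,'s4',310,140,430,260,5)"
```

```text
t 4.12 tcp [ 0.4404 -0.0166  0.1298] F [-0.7  1.7  1. ] gap 0.003
shift [-101.2  105.     1. ] turn [ 0.4  0.2 -0.2]
```

View pics/s4.png

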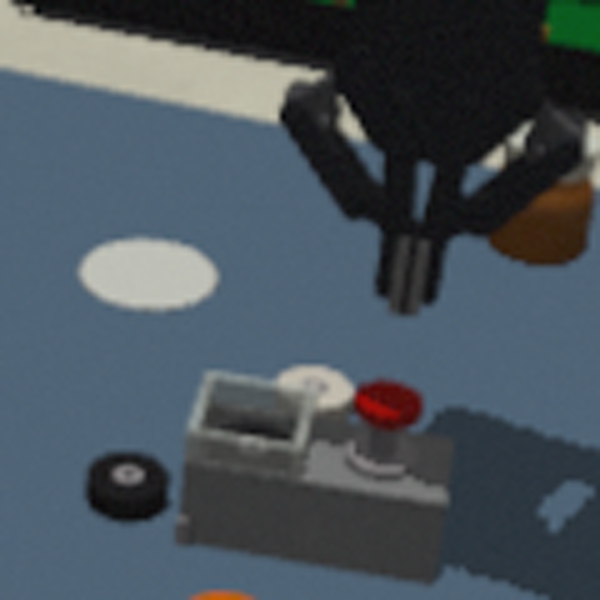

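Call:
{"op": "drive_tool", "data": {
  "motion": [-40,42,0,0,0,0,0,-80,84,0,0,0,0,0,-103,107,0,0,0,0,20,-103,107,0,0,0,0,20,-103,107,0,0,0,0,20]
}}

```text
t: 4.8
tcp_pos: [0.5599, -0.1004, 0.129]
tool_rot: [0.649, 0.761, 0.001, 0.001]
force: [-0.4, -0.0, -0.0]
finger_gap: 0.237
```

```bash
python3 -c "
from h import *
goal(.56,-.10,.13)
q=manip.snapshot('side');crop(q,'s5',300,140,420,260,5)
print(atz(q,310+128/5,140+474/5,.016))
q=manip.snapshot('top');crop(q,'t5',240,160,400,280,5)"
```

```text
t 4.8 tcp [ 0.5599 -0.1004  0.129 ] F [-0.4 -0.  -0. ] gap 0.237
shift [ 0.4  0.1 -1. ] turn [ 0.1  0.  -0.2]
[0.55519282 0.00276768 0.016     ]
```

View pics/s5.png

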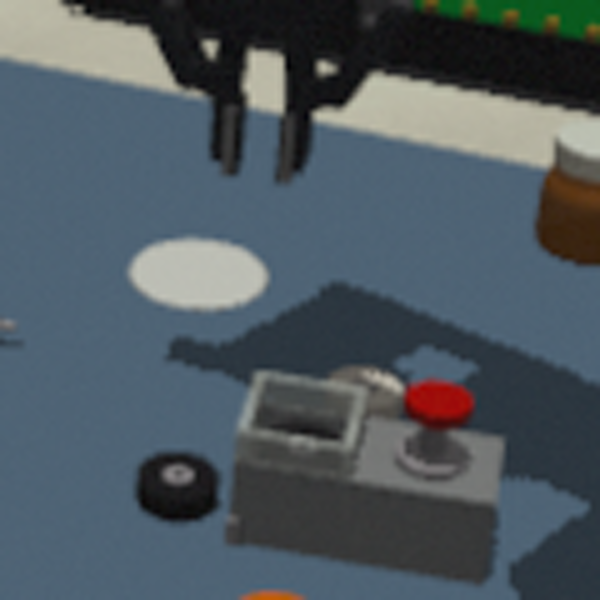

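View pics/t5.png

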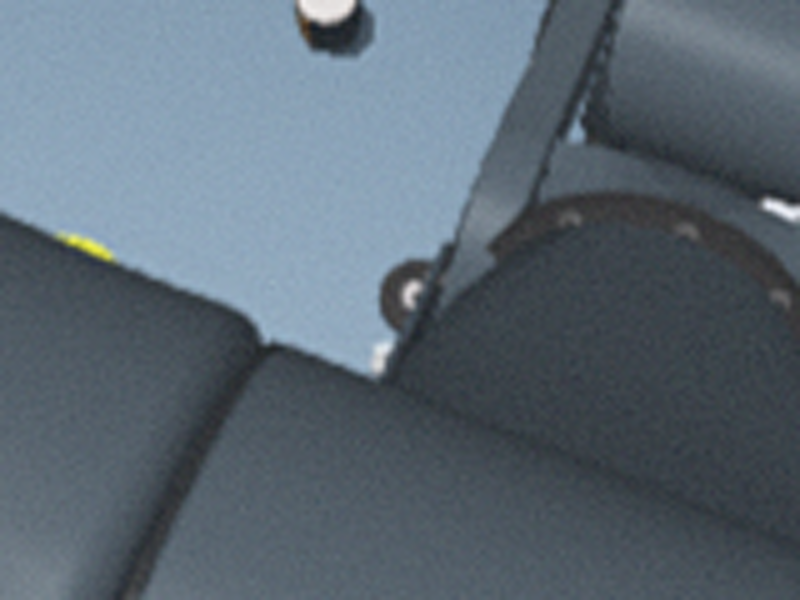

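```bash
python3 -c "
from h import *
goal(.561,-.065,.006)"
```

```text
t 4.9 tcp [ 0.56   -0.1002  0.1296] F [ 0.2 -0.6  0.6] gap 0.234
shift [ 34.8   6.1 123.6] turn [ 0.2  0.1 -0.1]
```

Call:
{"op": "drive_tool", "data": {
  "motion": [35,6,40,0,0,0,20,35,6,80,0,0,0,20,35,6,110,0,0,0,20,35,6,118,0,0,0,20,35,6,122,0,0,0,20,35,6,122,0,0,0,20]
}}

```text
t: 5.65
tcp_pos: [0.5613, -0.0649, 0.0085]
tool_rot: [0.649, 0.761, 0.001, 0.002]
force: [0.3, 0.1, -0.3]
finger_gap: 0.234
```

```bash
python3 -c "
from h import *
goal(.561,-.02,.006)
q=manip.snapshot('side');crop(q,'s6',300,140,420,260,5)
goal(.5515,.16,.006,95)
"
```

```text
t 5.65 tcp [ 0.5613 -0.0649  0.0085] F [ 0.3  0.1 -0.3] gap 0.234
shift [44.4  6.7  2.4] turn [ 0.3  0.1 -0.1]
t 5.7 tcp [ 0.5615 -0.065   0.0087] F [0.6 0.8 0.2] gap 0.233
shift [223.7  25.6   2.3] turn [0.3 0.1 4.1]
```

View pics/s6.png

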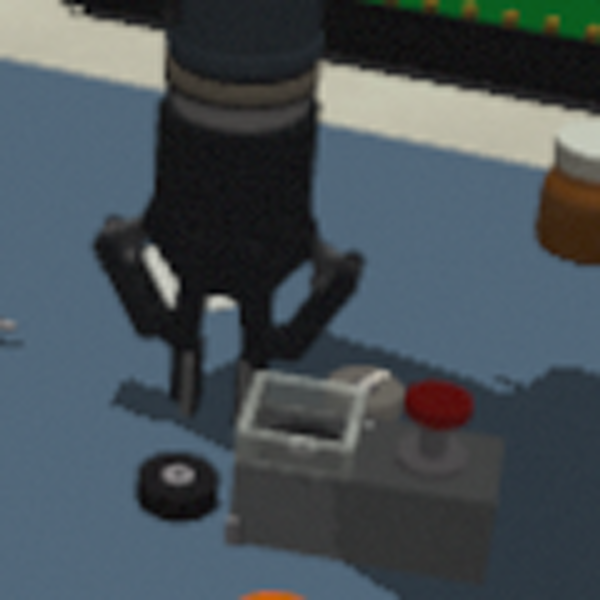

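Call:
{"op": "drive_tool", "data": {
  "motion": [0,0,-60,0,0,0,20,0,0,-120,0,0,0,10,0,0,-120,0,0,10,0,0,0,-120,0,0,20,0,0,0,-120,0,0,30,0,0,0,-120,0,0,40,0,0,0,-120,0,0,50,0,0,0,-120,0,0,60,0]
}}

```text
t: 6.7
tcp_pos: [0.5612, -0.065, 0.1299]
tool_rot: [0.943, 0.332, 0.003, 0.002]
force: [-0.1, -0.2, 0.0]
finger_gap: 0.003
```

```bash
python3 -c "
from h import *
goal(.556,-.065,.07,1)
"
```

```text
t 6.7 tcp [ 0.5612 -0.065   0.1299] F [-0.1 -0.2  0. ] gap 0.003
shift [-4.3 -3.6 59.9] turn [ 0.2 -0.4 37.7]
```

Call:
{"op": "drive_tool", "data": {
  "motion": [-4,-4,0,0,0,10,0,-4,-4,0,0,0,20,0,-4,-4,0,0,0,30,0,-4,-4,0,0,0,38,0,-4,-4,30,0,0,38,0,-4,-4,60,0,0,38,0,-4,-4,90,0,0,38,0,-4,-4,90,0,0,38,0]
}}

```text
t: 7.7
tcp_pos: [0.5549, -0.0643, 0.0391]
tool_rot: [1.0, 0.006, 0.002, 0.0]
force: [-1.0, -0.7, 0.6]
finger_gap: 0.005
```

```bash
python3 -c "
from h import *
goal(.556,-.045,.007,1)
q=manip.snapshot('side');crop(q,'s7',300,140,420,260,5)
"
```

```text
t 7.7 tcp [ 0.5549 -0.0643  0.0391] F [-1.  -0.7  0.6] gap 0.005
shift [  1.2 -19.3  32. ] turn [ 0.1 -0.2 -0.3]
```

View pics/s7.png

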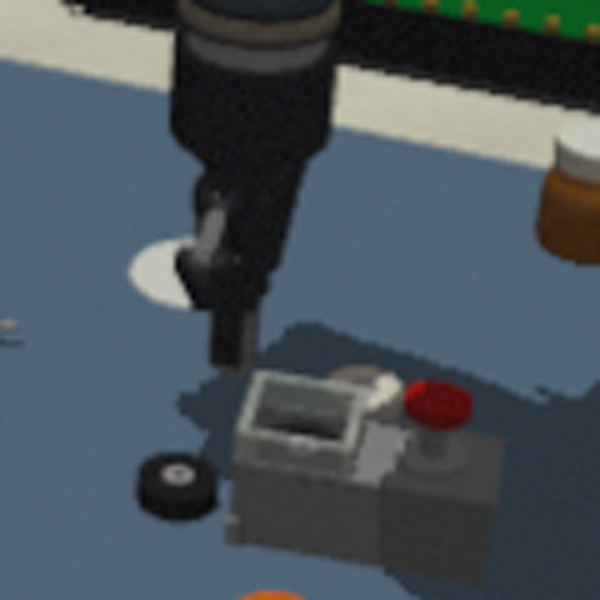

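Call:
{"op": "drive_tool", "data": {
  "motion": [1,0,15,0,0,0,0,1,0,28,0,0,0,0,1,0,32,0,0,0,0,1,-5,32,0,0,0,0,1,-12,32,0,0,0,0,1,-19,32,0,0,0,0,1,-19,32,0,0,0,0]
}}

```text
t: 8.62
tcp_pos: [0.5569, -0.0448, 0.0084]
tool_rot: [1.0, 0.007, 0.003, 0.001]
force: [0.8, -0.9, -0.3]
finger_gap: -0.0
```

```bash
python3 -c "
from h import *
goal(.553,.156,.007,1)
q=manip.snapshot('side');crop(q,'s8',300,140,420,260,5)
"
```

```text
t 8.62 tcp [ 0.5569 -0.0448  0.0084] F [ 0.8 -0.9 -0.3] gap -0.0
shift [  -1.1 -200.8    1. ] turn [ 0.1 -0.4 -0.2]
```

View pics/s8.png

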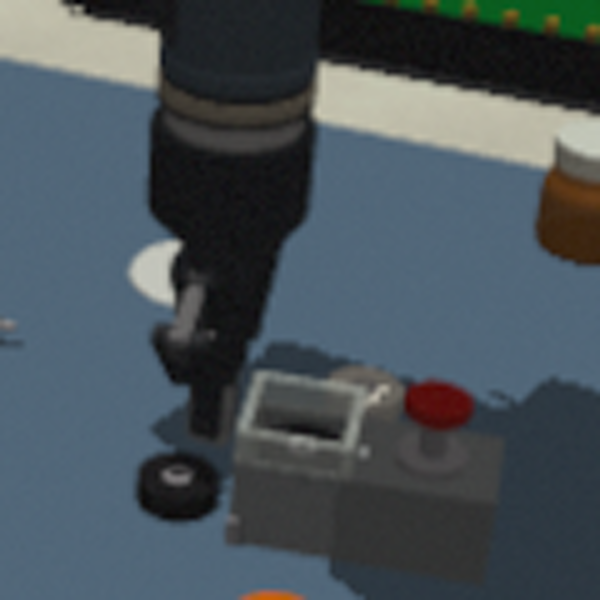

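Call:
{"op": "drive_tool", "data": {
  "motion": [0,-7,1,0,0,0,0,0,-14,1,0,0,0,0,0,-21,1,0,0,0,0,0,-28,1,0,0,0,0,0,-35,1,0,0,0,0,0,-42,1,0,0,0,0,0,-49,1,0,0,0,0,0,-56,1,0,0,0,0]
}}

```text
t: 9.68
tcp_pos: [0.5563, 0.0114, 0.0073]
tool_rot: [1.0, 0.007, 0.003, 0.001]
force: [-0.2, 0.4, -0.7]
finger_gap: 0.002
```

```bash
python3 -c "
from h import *
goal(.553,.156,.007,1)
q=manip.snapshot('side');crop(q,'s9',280,170,400,290,5)
"
```

```text
t 9.68 tcp [0.5563 0.0114 0.0073] F [-0.2  0.4 -0.7] gap 0.002
shift [  -1.3 -144.7   -0. ] turn [ 0.1 -0.4 -0.2]
```

View pics/s9.png

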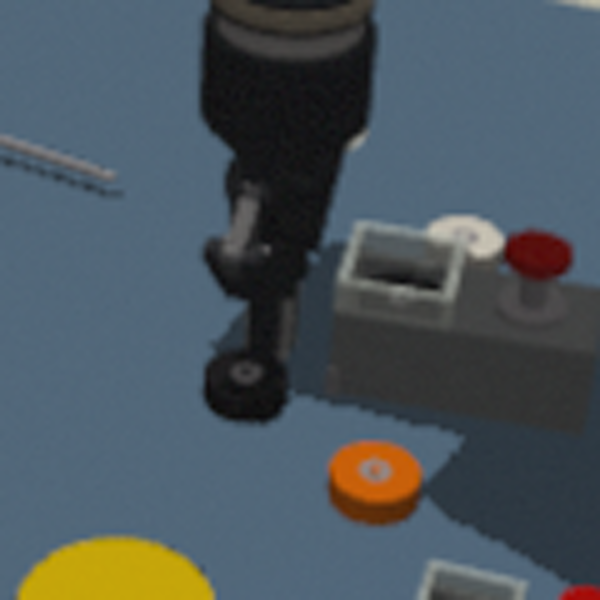

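```bash
python3 -c "
from h import *
q=manip.snapshot('side')
print(atz(q,280+246/5,170+372/5,.016))"
```

```text
[0.55488944 0.04375536 0.016     ]
```

Call:
{"op": "drive_tool", "data": {
  "motion": [0,-8,0,0,0,0,0,0,-16,0,0,0,0,0,0,-24,0,0,0,0,0,-1,-32,0,0,0,0,0,-1,-40,0,0,0,0,0,-1,-48,0,0,0,0,0,-1,-56,0,0,0,0,0,-1,-64,0,0,0,0,0]
}}

```text
t: 10.78
tcp_pos: [0.5542, 0.0762, 0.0072]
tool_rot: [1.0, 0.007, 0.003, 0.001]
force: [-0.6, 0.1, 0.7]
finger_gap: 0.002
```

```bash
python3 -c "
from h import *
goal(.553,.159,.007,1)
q=manip.snapshot('side');crop(q,'s10',260,200,380,320,5)
"
```

```text
t 10.78 tcp [0.5542 0.0762 0.0072] F [-0.6  0.1  0.7] gap 0.002
shift [  0.  -82.8   0. ] turn [ 0.1 -0.4 -0.2]
```

View pics/s10.png

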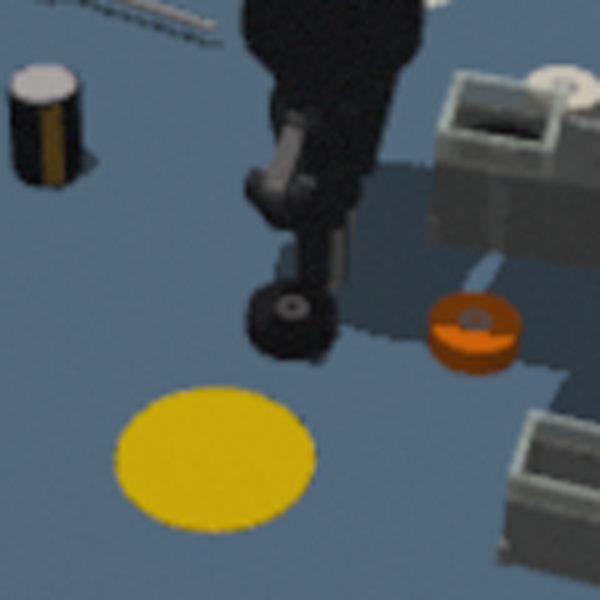

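Foot dot at crop (292,307), the pushing is straight and the orange foot untouched; 83 mm to go.

Call:
{"op": "drive_tool", "data": {
  "motion": [0,-8,0,0,0,0,0,0,-17,0,0,0,0,0,0,-26,0,0,0,0,0,0,-35,0,0,0,0,0,0,-44,0,0,0,0,0,0,-53,0,0,0,0,0,0,-61,0,0,0,0,0,0,-68,0,0,0,0,0]
}}

```text
t: 11.82
tcp_pos: [0.553, 0.1456, 0.007]
tool_rot: [1.0, 0.008, 0.003, 0.001]
force: [-0.5, 0.9, -0.8]
finger_gap: 0.002
```

```bash
python3 -c "
from h import *
goal(.553,.159,.007,1)
q=manip.snapshot('side');crop(q,'s11',260,220,360,320,6)
"
```

```text
t 11.82 tcp [0.553  0.1456 0.007 ] F [-0.5  0.9 -0.8] gap 0.002
shift [  0.2 -13.4   0. ] turn [ 0.1 -0.4 -0.1]
```

View pics/s11.png

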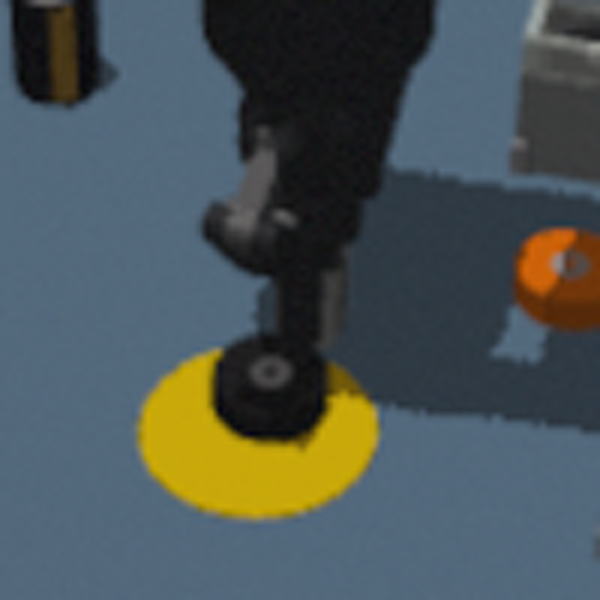

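```bash
python3 -c "
from h import *
q=manip.snapshot('side')
print(atz(q,260+271/6,220+373/6,.016),atz(q,260+258/6,220+432/6,.002))"
```

```text
[0.55179792 0.1789631  0.016     ] [0.55000404 0.19268861 0.002     ]
```

13 mm more, then back off and rise.

Call:
{"op": "drive_tool", "data": {
  "motion": [0,-5,0,0,0,0,0,0,-10,0,0,0,0,0,0,-13,0,0,0,0,0,0,-13,0,0,0,0,0,0,-5,0,0,0,0,0,0,12,0,0,0,0,0,0,22,-30,0,0,0,0,0,22,-90,0,0,0,0]
}}

```text
t: 12.92
tcp_pos: [0.5509, 0.1216, 0.0957]
tool_rot: [1.0, 0.007, 0.0, 0.001]
force: [1.4, -0.1, 0.3]
finger_gap: -0.001
```

```bash
python3 -c "
from h import *
goal(.5,-.25,.2,1)
"
```

```text
t 12.93 tcp [0.5509 0.1216 0.0957] F [ 1.4 -0.1  0.3] gap -0.001
shift [ -55.9  371.  -103.6] turn [ 0.1 -0.  -0.2]
```

Move the arm aside for a clear top view.

Call:
{"op": "drive_tool", "data": {
  "motion": [0,0,-55,0,0,0,0,0,0,-104,0,0,0,0,-10,60,-104,0,0,0,0,-20,120,-104,0,0,0,0,-30,180,-104,0,0,0,0,-40,240,-104,0,0,0,0,-50,300,-104,0,0,0,0,-56,370,-104,0,0,0,0]
}}

```text
t: 13.92
tcp_pos: [0.4987, -0.244, 0.2003]
tool_rot: [1.0, 0.006, -0.0, 0.001]
force: [0.4, -0.4, -0.2]
finger_gap: -0.002
```

Call:
{"op": "drive_tool", "data": {
  "motion": [-40,60,0,0,0,0,0,-80,120,0,0,0,0,0,-120,180,0,0,0,0,0,-150,230,0,0,0,0,0,-150,230,0,0,0,0,0,-150,230,0,0,0,0,0]
}}

```text
t: 14.68
tcp_pos: [0.3488, -0.4783, 0.2005]
tool_rot: [1.0, 0.003, -0.0, 0.001]
force: [-1.1, 0.2, 0.4]
finger_gap: 0.001
```

```bash
python3 -c "
from h import *
goal(.5,-.25,.2,1)
q=manip.snapshot('side');cv2.imwrite('pics/s12.png',q['color'][:,:,::-1])
q=manip.snapshot('top');crop(q,'t12',150,90,500,320,2.2)
crop(q,'t13',225,190,345,290,6)
"
```

```text
t 14.68 tcp [ 0.3488 -0.4783  0.2005] F [-1.1  0.2  0.4] gap 0.001
shift [ 152.8 -227.3   -0. ] turn [ 0.1  0.  -0.6]
```

View pics/s12.png

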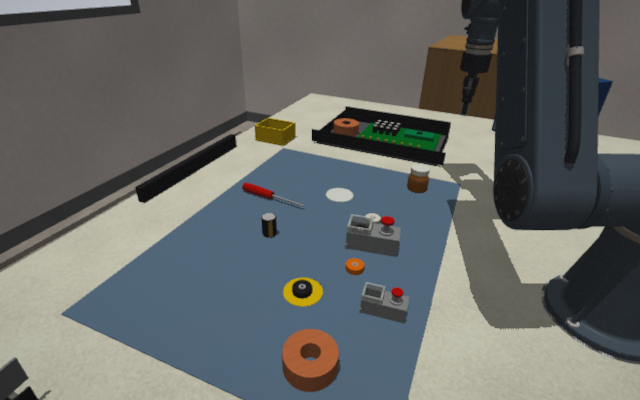

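View pics/t12.png

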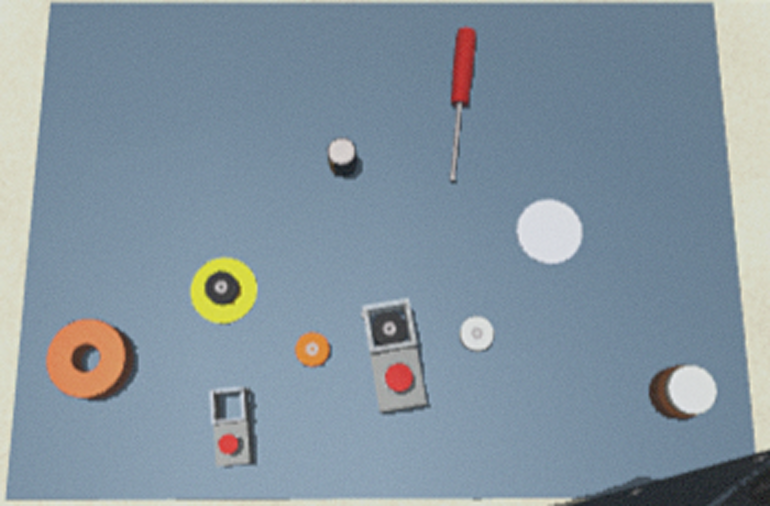

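View pics/t13.png

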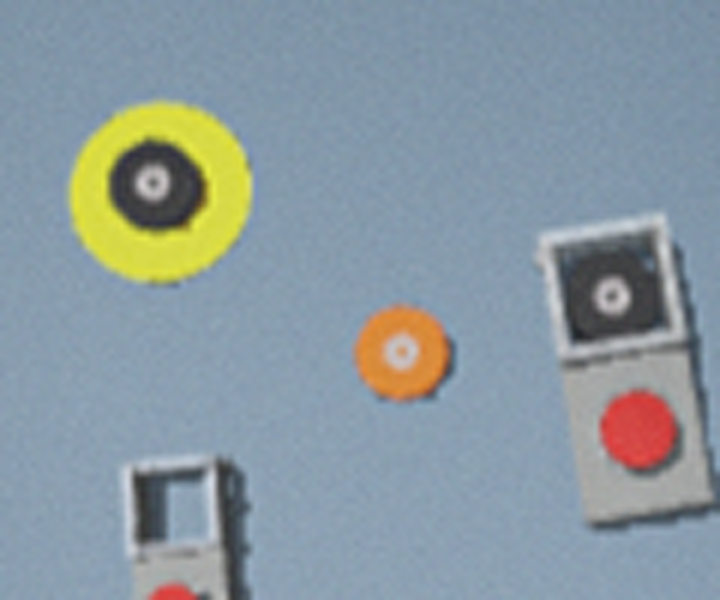

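The foot lies inside the yellow circle: its dot is at top crop (153,183) and the circle's centre at (161,191). The plunger is up, the remaining feet are in the tower, and everything else is where it started.

```bash
python3 -c "
from h import *
print(manip.sign_off())"
```

```text
the job is handed in; nothing more can be done
None
```

I pressed the larger dispenser's plunger to its hard stop once (about 20 N) and released it. One black foot came out, and I pushed it flat along the mat with shut fingers into the yellow circle. The job was handed in at about 15 s, with the arm clear of everything.

- **Foot:** in the last pictures the whole foot lies inside the yellow circle, a few mm off its centre, with yellow visible all round.
- **Dispenser:** the plunger is back up and the other feet are still in the tower.
- **Other things:** the orange and white feet, capacitor, screwdriver, toroid and jar look unmoved by eye.
- **Disagreement:** the two cameras differed by up to about 7 mm on the raised parts of the dispenser. I used the mean and checked it against where the side camera saw the fingertip.
- **Change of plan:** I first lowered two slightly open fingers beside the foot to cradle it. I raised them again because their linkage could have hit the tower; the pictures showed nothing disturbed.

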